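Lay a pinwheel course of soldering bricks on the hearth plate and lock it

TASK

Finish the layer of soldering bricks on the hearth plate: lay the two loose bricks flat in front of the two already laid, so that the four go round the brass rivet in the middle as a pinwheel, each turned a quarter from its neighbours, pushed up tight against one another and against the two stop rails with no open joints. Once the layer is tight, press the rivet's red-headed centre pin down flush to lock it. Leave the flux jar, spool, loupe and pliers where they are.

Things in the scene. Friction and masses are not known exactly. Their poses are not given: they have to be found in the camera images.
- hearth: fixed hearth plate, dark steel rim, mid-grey face 12 mm above its underside; it runs from -96 to +64 mm in its x (away from the robot) and y (left). Origin: underside, on the rivet's axis; z up. The finished layer is the 112 mm square from -56 to +56 mm in x and y round a 12 x 12 mm gap for the rivet; the 40 mm of face left free on the near and right sides is room to set a brick down short
- far_rail (a point): middle of the inner face of the far aluminium stop rail (hearth x = +56 mm, y 0), at face height. The rail runs along the hearth's y, 7 mm thick, 11 mm high above the face. In the finished layer the bricks close on each other and the rails, which leaves no room for a finger there
- left_rail (a point): middle of the inner face of the left stop rail (hearth y = +56 mm, x 0), at face height; same section, running along the hearth's x
- place_far_left (a point): point on the plate's face, at the centre of the far left place of the layer (hearth x +25, y +31 mm), where the laid brick lies with its 62 mm side along the hearth's x
- place_far_right (a point): point on the face, at the centre of the far right place (hearth x +31, y -25 mm); the laid brick here has its 62 mm side along the hearth's y, against the far rail and the far left brick
- place_near_left (a point): point on the face, at the centre of the near left place (hearth x -31, y +25 mm); 62 mm side along the hearth's y, against the left rail and the far left brick
- place_near_right (a point): point on the face, at the centre of the near right place (hearth x -25, y -31 mm); 62 mm side along the hearth's x, against the far right brick and the near left brick; it touches no rail
- laid_brick_left: plain pale grey-beige soldering brick, 50 (its x) x 62 (its y) x 22 mm high, 0.17 kg (up to a third more or less), flat-faced; origin: centre of its underside. Loose, already lying in the far left place against both rails
- laid_brick_right: plain pale grey-beige soldering brick, 50 (its x) x 62 (its y) x 22 mm high, 0.17 kg (up to a third more or less), flat-faced; origin: centre of its underside. Loose, already lying in the far right place
- lamp_shade (a point): centre of the mouth of the fixed black lamp shade, about 160 mm wide, that hangs over the right bench to the right of the bricks, between the arm's start and the work: its underside is 0.38 m above the bench. The arm must not strike it, so swing past it folded in close
- brick_1: plain pale grey-beige soldering brick, 50 (its x) x 62 (its y) x 22 mm high, 0.17 kg (up to a third more or less), flat-faced; origin: centre of its underside. Starts loose on the right bench; the two loose bricks are alike and either may go in either place
- brick_2: plain pale grey-beige soldering brick, 50 (its x) x 62 (its y) x 22 mm high, 0.17 kg (up to a third more or less), flat-faced; origin: centre of its underside. Starts loose on the right bench, like brick_1
- lock_pin (a joint): centre pin of the rivet, whose fixed brass body, 9 mm in diameter, stands 26 mm above the plate's face (4 mm above the brick tops). The pin slides straight down; 0 = up, 8 mm (0.008) = fully down, its red head flush with the top of the brass body (38 mm above the bench). It starts at 0 to 1 mm, takes about 5 N to move, stays where it is left, and stops hard at the end
- lock_pin_top (a point): centre of the top of the pin's red head (7.6 mm in diameter), 46 mm above the bench when up, 38 mm when flush
- flux_jar: white jar with a teal lid, 57 mm wide, 63 mm high, a bystander behind the hearth; origin: centre of its underside
- solder_spool: small black and white spool, 50 mm wide, 29 mm high, a bystander on the left bench; origin: centre of its underside
- loupe: black loupe, 35 mm wide, 28 mm high, a bystander on the right bench; origin: centre of its underside
- pliers_flat: flat pliers with red handles, 46 x 140 x 11 mm, a bystander lying on the left bench; origin: centre of its underside

How it is judged:
By the outcome, as a careful person would: the job done as asked, in the order asked, and still so for the second after the job is handed in, with the robot touching nothing.
It also fails if it takes over 72 s, if anything falls off the work surface, if the arm or the gripper's body presses on something with over 40 N, if the wrist force passes 120 N, or if a joint passes its speed limit or range.

ROBOT

A 6-joint arm with a two-finger parallel gripper is mounted at the origin on a cart in front of the work surface, level with it; the furniture and walls round the work are solid. World frame = base frame: x ahead of the robot, y to its left, z up, the work surface at z = 0. Lengths are in m, angles in rad, forces in N, time in s.
With the tool pointing down it reaches from about 0.275 to 0.75 m from the base axis. Payload 10.2 kg.
Tool frame: the origin (TCP) lies at the centre of the arm's flange, where the gripper is bolted on; the fingertips stand 173 mm ahead of it and the grasp point (between the pads) lies 155 mm ahead of it; z points along the fingers, y is the line along which they close (so a half turn about z gives the same grasp; the last joint's range is limited). The gripper opens to 85 mm and grips with 20 to 120 N. Pads are 22 mm wide; open, the fingers measure 114 mm over their backs; the gripper's body (76 mm by 85 mm) begins 54 mm behind the grasp point. The pads swing forward as they close: fully open they stand 13 mm farther back than shut.
Start: joints at [0.949, 0.313, 1.498, -0, 1.331, -0.223], TCP at [0.204, 0.484, 0.405] pointing down, gripper open.
Joint ranges: [-2.94, 2.94], [-0.97, 2.17], [0.19, 2.56], [-1.23, 4.37], [0.02, 3.11], [-2.88, 2.88]. Speed limits (rad/s): [2.39, 2.39, 3.01, 3.14, 3.14, 3.14].

INTERFACE

Orientations are given as a 3x3 rotation matrix whose columns are the frame's x, y, z axes.
In Python, from station import bot gives the robot as it stands.
- The arm moves only by the shell command python3 jog.py FILE [OPENING] [FORCE], which reads ROWS from the file FILE. ROWS is a JSON list of rows, 1 to 8 of them, each of 4 numbers: dx, dy, dz in m, then a turn about the tool's z in rad; each row shifts and turns the commanded pose from where the row before left it, along the tool's axes as they then stand; what a row does not reach is not made up. A row lasts 1/10 s, in which the tool goes at most 0.05 m and 0.15 rad, less where a joint would pass 70% of its speed; a pose out of reach is approached as far as the arm can. OPENING is the finger opening in m, set as the command begins (- or left out keeps the last). The fingers move at their own pace and stop on an object; FORCE is the grip in N (left out, the last holds). Time passes only in rows, so rows that do not move let the fingers close. It prints the time, the measured TCP pose, the force, the opening and the grip force at its end. Input that does not fit is refused with a message, and nothing moves.
- bot.get_obs(): the state, without advancing time (a new reading comes with each control period).
- bot.camera(name): name is "scene" or "top" or "wrist"; returns a dict with "image" (384x512x3 uint8, blue, green, red), "vfov" (degrees; the focal length in pixels is half the picture's height over the tangent of half this angle, whatever the lens; pixels are square), "cx", "cy" (the principal point, pixels), "world_from_camera" (4x4, takes a point from camera to world coordinates). Camera axes: x right, y down, z forward; pixel columns grow to the right and rows downward; lengths in m; the calibration is good to about 2 mm. A picture is of the moment at which its call begins. There is no depth.
- bot.close_job(): hands the job in; it is judged then, once.
The state is a dict: "time": time; "joint_positions": joint angles; "joint_vel": joint speeds; "tau": joint torques, N m; "eef_pos": TCP position; "orientation": TCP orientation; "wrist_force": force on the tool from outside, world axes, zero at the start; "torque": the same for the moment, N m; "opening": finger opening in m; "grasp_force": force on a finger pad.
Only numpy, scipy, OpenCV 4.12 (cv2) and the standard library are available. Lean on these libraries where they do the work, as an engineer would, in place of code of your own. Each camera call takes 0.05 s, during which the arm holds its last target. There are 200 camera calls.

## Working session

There is one attempt and no reset: what is moved stays moved. The work goes in short steps, Python scripts to look and compute and a shell command to move; the robot and the scene stay as the last step left them, time stands still between calls to the robot, and variables do not carry over. Pictures are saved under pics/ and viewed, at most 10 in all, crops included, and the job is handed in when it is done.

```bash
ls; mkdir -p pics
cat > h.py <<'E'
import numpy as np, cv2
from station import bot
def ray(c,u,v):
    f=c["image"].shape[0]/2/np.tan(np.radians(c["vfov"])/2)
    T=np.array(c["world_from_camera"]); d=T[:3,:3]@np.array([(u-c["cx"])/f,(v-c["cy"])/f,1]); return T[:3,3],d
def px2w(c,u,v,z):
    o,d=ray(c,u,v); return o+d*(z-o[2])/d[2]
def w2px(c,p):
    f=c["image"].shape[0]/2/np.tan(np.radians(c["vfov"])/2)
    T=np.array(c["world_from_camera"]); q=T[:3,:3].T@(np.array(p)-T[:3,3]); return q[0]/q[2]*f+c["cx"],q[1]/q[2]*f+c["cy"]
E
python3 - <<'E'
from h import *
import pickle
for n in("top","scene"):
    c=bot.camera(n); pickle.dump(c,open(n+".pkl","wb")); cv2.imwrite(f"pics/{n}0.png",cv2.resize(c["image"],(800,600),interpolation=cv2.INTER_CUBIC)); print(n,c["vfov"],c["cx"],c["cy"],np.round(c["world_from_camera"],3).tolist())
o=bot.get_obs(); print({k:np.round(v,3).tolist() for k,v in o.items()})
E
```

```text
jog.py
pics
station.py
top 49.19945547171833 255.59749610309905 194.98346084400103 [[0.004, -0.998, 0.064, 0.426], [-1.0, -0.003, 0.02, 0.111], [-0.019, -0.065, -0.998, 1.738], [0.0, 0.0, 0.0, 1.0]]
scene 42.34076175151511 249.42330697052554 189.81488419166578 [[-0.697, -0.488, 0.525, -0.377], [-0.717, 0.487, -0.499, 1.032], [-0.012, -0.724, -0.69, 1.456], [0.0, 0.0, 0.0, 1.0]]
{'time': 0.1, 'joint_positions': [0.949, 0.313, 1.498, -0.0, 1.331, -0.223], 'joint_vel': [-0.0, -0.004, -0.002, -0.0, -0.001, 0.0], 'tau': [0.004, -41.29, -26.014, -0.0, 0.003, 0.0], 'eef_pos': [0.204, 0.484, 0.404], 'orientation': [[-0.922, 0.388, -0.001], [0.388, 0.922, -0.001], [0.0, -0.001, -1.0]], 'wrist_force': [-0.17, 0.14, 0.076], 'torque': [-0.023, -0.002, 0.035], 'grasp_force': 0.0, 'opening': 0.086}
```

View pics/top0.png

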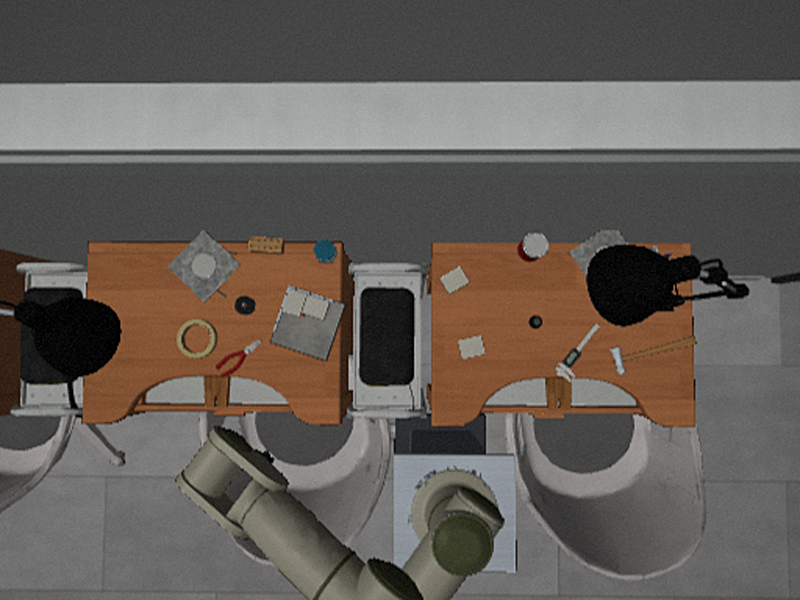

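View pics/scene0.png

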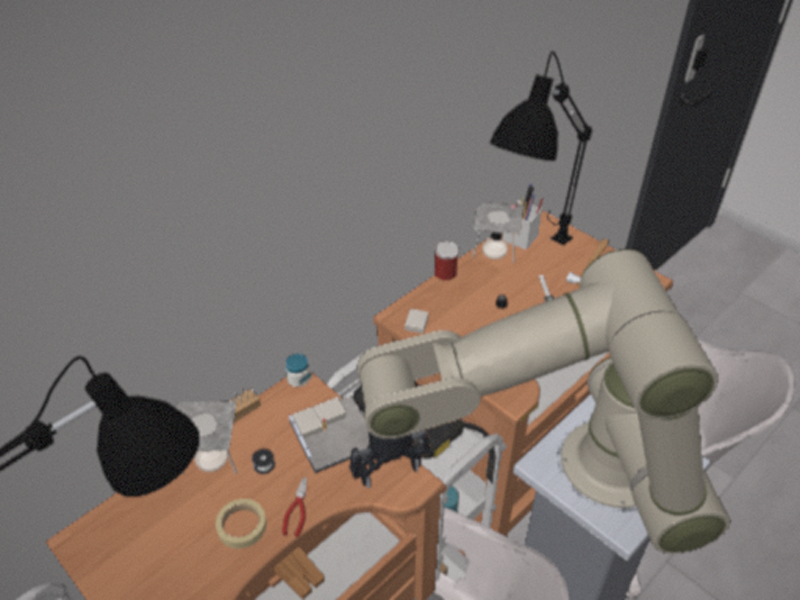

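The top view (800x600) shows the hearth on the left bench, centre about (305,322), with the laid bricks at (293,302) and (316,305) and the rivet near (303,314). The loose bricks are at (454,279) and (471,347), and the lamp shade is at (628,285). The scene view agrees. The arm's hand is over the near side of the left bench.

```bash
python3 - <<'E'
from h import *
import pickle
c=pickle.load(open("top.pkl","rb"))
for n,u,v,z in[("b1",454,279,.022),("b2",471,347,.022),("rivet",303,314,.046),("lb",293,302,.034),("rb",316,305,.034),("hc1",289,287,.012),("hc2",343,301,.012),("hc3",329,359,.012),("hc4",271,343,.012),("lamp",628,285,.38),("jar",325,250,.06),("loupe",535,322,.028),("spool",245,305,.029),("pl",240,357,.01)]:
    print(n,np.round(px2w(c,u*.64,v*.64,z),3))
c=bot.camera("wrist"); print(c["vfov"],c["cx"],c["cy"]);T=np.array(c["world_from_camera"])
o=bot.get_obs();E=np.eye(4);E[:3,:3]=o["orientation"];E[:3,3]=o["eef_pos"];print(np.round(np.linalg.inv(E)@T,3))
cv2.imwrite("pics/w0.png",c["image"])
E
echo '[[-0.041, 0.001, 0.01, -0.02], [-0.041, 0.001, 0.01, -0.02], [-0.041, 0.001, 0.01, -0.02], [-0.041, 0.001, 0.01, -0.02], [-0.041, 0.001, 0.01, -0.02], [-0.041, 0.001, 0.01, -0.02], [-0.041, 0.001, 0, 0], [0, 0, 0, 0]]' > m.json && python3 jog.py m.json
python3 - <<'E'
from h import *
import pickle
c=bot.camera("wrist"); pickle.dump(c,open("w1.pkl","wb")); cv2.imwrite("pics/w1.png",cv2.resize(c["image"],(800,600),interpolation=cv2.INTER_CUBIC))
E
```

```text
time: 0.95
eef_pos: [0.4804, 0.393, 0.3434]
orientation: [[-0.96, 0.279, -0.0], [0.279, 0.96, -0.001], [-0.0, -0.001, -1.0]]
wrist_force: [-0.0, -0.0, -0.7]
opening: 0.0856
grasp_force: 0.0
```

View pics/w1.png

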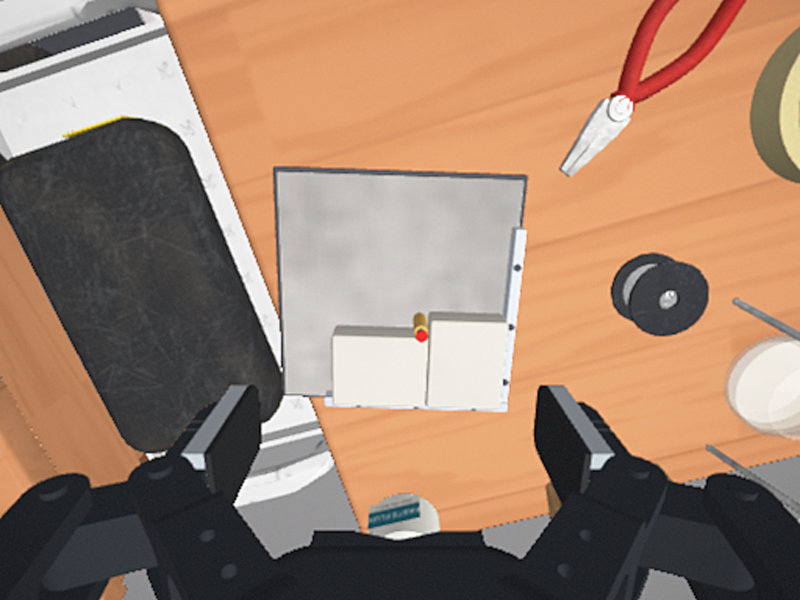

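The wrist view (800x600) has image down as hearth +x. The plate's corners are at (275,168), (526,177) and (285,395). The pin's red head is at (421,336). The laid brick tops span (333,335)-(428,405) and (430,318)-(505,408), with the rails at the right and the bottom.

```bash
cat >> h.py <<'E'
from scipy.optimize import least_squares
def sub(c,pts,w=4):
    g=cv2.cvtColor(c["image"],cv2.COLOR_BGR2GRAY)
    return cv2.cornerSubPix(g,np.float32(pts).reshape(-1,1,2),(w,w),(-1,-1),(3,50,.01)).reshape(-1,2)
def fit(c,px,pts,x0):
    pts=np.array(pts,float)
    def w(p):
        k,s=np.cos(p[2]),np.sin(p[2]); return np.c_[p[0]+k*pts[:,0]-s*pts[:,1],p[1]+s*pts[:,0]+k*pts[:,1],pts[:,2]]
    r=least_squares(lambda p:np.ravel([np.array(w2px(c,q))-u for q,u in zip(w(p),px)]),x0,loss="soft_l1")
    return r.x,r.fun.reshape(-1,2)
E
python3 - <<'E'
from h import *
import pickle
c=pickle.load(open("w1.pkl","rb"))
P=[(275,168),(526,177),(285,395),(333,335),(430,318),(503,318)]
px=sub(c,np.array(P)*.64)
print(px/.64)
M=[(-.096,-.064,.012),(-.096,.064,.012),(.064,-.064+0,.012),(.006,-.056,.034),(-.006,.006,.034),(-.006,.056,.034)]
M[0]=(-.096,-.096,.012);M[2]=(.064,-.096,.012)
p,r=fit(c,px,M,[.51,.394,-.27]);print(p,np.round(r,2))
h=cv2.inRange(c["image"],(0,0,150),(60,60,255));h[:190]=0;h[240:]=0;h[:,:230]=0;h[:,300:]=0
m=cv2.moments(h,True);u=(m["m10"]/m["m00"],m["m01"]/m["m00"]);print(u,px2w(c,*u,.0455))
print(w2px(c,[p[0],p[1],.0455]))
E
```

```text
[[273.19748 167.55042]
 [526.54474 175.94882]
 [283.69464 394.47668]
 [332.0787  335.0915 ]
 [430.00003 318.     ]
 [503.00003 318.     ]]
[ 0.5126545   0.39832493 -0.30176435] [[-3.51 -1.05]
 [ 0.82 -3.27]
 [-1.15  2.62]
 [-0.15  0.01]
 [ 0.17  0.64]
 [ 4.41  1.55]]
(269.3333333333333, 214.57575757575756) [0.51311297 0.39793365 0.0455    ]
(np.float64(269.6025963747691), np.float64(214.0355220225818))
```

Run:
```python
from h import *
import pickle
c=pickle.load(open("w1.pkl","rb"))
g=cv2.cvtColor(c["image"],cv2.COLOR_BGR2GRAY)
L=cv2.createLineSegmentDetector().detect(g)[0].reshape(-1,4)
for l in L:
    if np.hypot(l[2]-l[0],l[3]-l[1])>22 and 165<l[0]<350 and 95<l[1]<270 and 165<l[2]<350 and 95<l[3]<270:
        z=.034 if min(l[1],l[3])>200 else .012
        a,b=px2w(c,l[0],l[1],z),px2w(c,l[2],l[3],z); d=b-a
        y=(np.arctan2(d[1],d[0])+np.pi/4)%(np.pi/2)-np.pi/4
        print(np.round(l/.64,1),z,"yaw %.4f len %.4f"%(y,np.linalg.norm(d)),np.round(a[:2],4),np.round(b[:2],4))
```

```text
[281.  284.2 284.3 391.6] 0.012 yaw -0.3269 len 0.0793 [0.4654 0.3167] [0.5405 0.2912]
[520.6 179.2 278.3 170.8] 0.012 yaw -0.3169 len 0.1497 [0.4437 0.4827] [0.397  0.3404]
[276.1 172.8 280.5 282.3] 0.012 yaw -0.3186 len 0.0699 [0.3977 0.3387] [0.4641 0.3168]
[515.5 229.6 505.8 319.4] 0.012 yaw -0.3167 len 0.0608 [0.4734 0.4732] [0.5312 0.4542]
[430.8 323.2 427.6 403.4] 0.034 yaw -0.3002 len 0.0566 [0.5115 0.4054] [0.5656 0.3887]
[274.4 164.9 524.4 173.5] 0.012 yaw -0.3170 len 0.1540 [0.393  0.3393] [0.441  0.4856]
[504.9 322.  432.6 319.9] 0.034 yaw -0.3139 len 0.0455 [0.5237 0.4504] [0.5097 0.4071]
[411.2 337.  333.  334.6] 0.034 yaw -0.3157 len 0.0496 [0.517  0.3911] [0.5016 0.3439]
[517.9 225.5 522.4 182.6] 0.012 yaw -0.3129 len 0.0265 [0.4712 0.4752] [0.446  0.4833]
[277.1 305.7 271.2 167. ] 0.012 yaw -0.3190 len 0.0896 [0.4788 0.3089] [0.3937 0.3371]
[508.8 381.6 525.9 231.2] 0.012 yaw -0.3160 len 0.1064 [0.5773 0.4463] [0.4762 0.4794]
[412.9 406.4 467.8 410. ] 0.034 yaw -0.3559 len 0.0368 [0.5651 0.3787] [0.5779 0.4132]
[423.1 405.3 426.5 342.8] 0.034 yaw -0.3164 len 0.0448 [0.5662 0.3854] [0.5235 0.3994]
[527.4 176.7 522.4 225.6] 0.012 yaw -0.3072 len 0.0301 [0.4433 0.487 ] [0.4721 0.4779]
[332.2 336.9 333.1 401.4] 0.034 yaw -0.3106 len 0.0459 [0.503  0.3429] [0.5467 0.3288]
[336.8 323.9 409.2 326.4] 0.034 yaw -0.3203 len 0.0456 [0.4954 0.3485] [0.5098 0.3918]
[430.6 310.3 501.1 312.9] 0.012 yaw -0.3212 len 0.0475 [0.5107 0.4071] [0.5257 0.4522]
[364.1 405.3 409.2 408.2] 0.034 yaw -0.3538 len 0.0301 [0.5552 0.3477] [0.5657 0.376 ]
[501.6 311.6 510.5 227.7] 0.012 yaw -0.3182 len 0.0564 [0.5249 0.4527] [0.4713 0.4703]
```

```bash
echo '[[-0.0155, -0.0433, -0.005, 0], [-0.0155, -0.0433, 0, 0], [-0.0155, -0.0433, 0, 0], [-0.0155, -0.0433, 0, 0], [-0.0155, -0.0433, 0, 0], [-0.0155, -0.0433, 0, 0], [-0.0155, -0.0433, 0, 0], [-0.0155, -0.0433, 0, 0]]' > m.json && python3 jog.py m.json && echo '[[-0.0155, -0.0433, 0.005, 0], [0, 0, 0, 0], [0, 0, 0, 0]]' > m.json && python3 jog.py m.json
python3 - <<'E'
from h import *
import pickle
c=bot.camera("wrist"); pickle.dump(c,open("w2.pkl","wb")); cv2.imwrite("pics/w2.png",cv2.resize(c["image"],(800,600),interpolation=cv2.INTER_CUBIC))
E
```

```text
time: 1.8
eef_pos: [0.4997, 0.0271, 0.3499]
orientation: [[-0.962, 0.274, 0.0], [0.274, 0.962, 0.0], [-0.0, 0.0, -1.0]]
wrist_force: [1.0, 0.0, 0.3]
opening: 0.0854
grasp_force: 0.0
time: 2.1
eef_pos: [0.5031, -0.0178, 0.3447]
orientation: [[-0.961, 0.276, -0.0], [0.276, 0.961, 0.0], [0.001, 0.0, -1.0]]
wrist_force: [0.3, -0.3, -0.7]
opening: 0.0853
grasp_force: 0.0
```

View pics/w2.png

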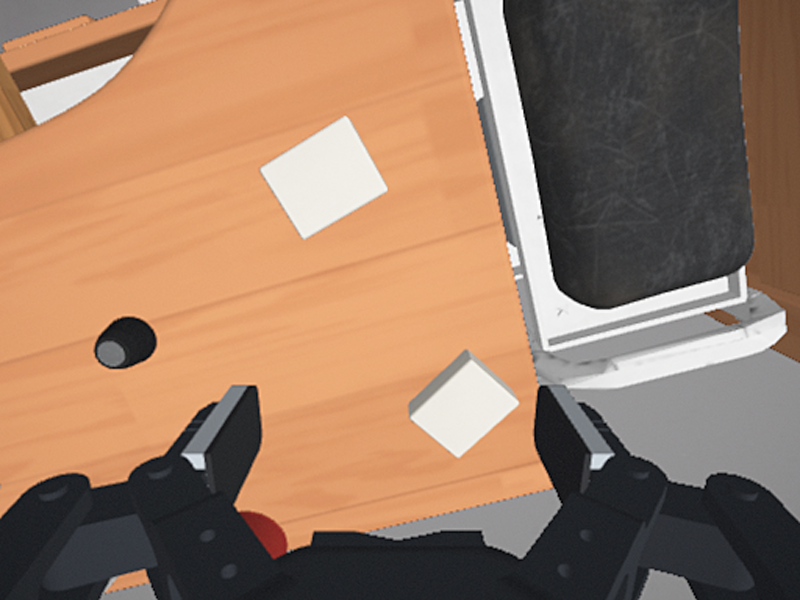

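The wrist view shows brick A's top corners at about (346,116), (387,187), (306,238) and (261,171). Brick B's are at about (469,357), (518,403), (459,457) and (410,416). The loupe is at (125,343), clear of both.

Run:
```python
from h import *
import pickle, itertools
c=pickle.load(open("w2.pkl","rb"))
for n,P in(("A",[(346,116),(387,187),(306,238),(261,171)]),("B",[(469,357),(518,403),(459,457),(410,416)])):
    px=sub(c,np.array(P)*.64,3); W=np.array([px2w(c,*p,.022)[:2] for p in px]); print(n,np.round(px/.64,1).tolist())
    e=np.roll(W,-1,0)-W; print("len",np.round(np.linalg.norm(e,axis=1),4),"ang",np.round(np.degrees(np.arctan2(e[:,1],e[:,0])),1),"ctr",np.round(W.mean(0),4))
    m=W.mean(0); best=min((fit(c,px,[(sx*.025,sy*.031,.022) for sx,sy in np.roll([(1,1),(1,-1),(-1,-1),(-1,1)],k,0)],[*m,a]) for k in range(4) for a in np.arange(-1.5,1.6,.25)),key=lambda q:(q[1]**2).sum())
    print(best[0],np.degrees(best[0][2]),np.round(best[1],1).tolist())
```

```text
A [[344.79998779296875, 114.9000015258789], [387.1000061035156, 189.39999389648438], [303.20001220703125, 238.39999389648438], [259.3999938964844, 168.5]]
len [0.0484 0.0604 0.0482 0.06  ] ang [  13.9  -76.5 -166.6  103.8] ctr [ 0.4321 -0.0437]
[ 0.43215535 -0.04380756 -2.90041892] -166.18176282054694 [[0.3, -1.3], [1.1, 0.3], [-0.2, 1.4], [-1.5, -0.1]]
B [[470.1000061035156, 358.70001220703125], [518.7999877929688, 402.3999938964844], [457.79998779296875, 457.3999938964844], [409.20001220703125, 416.6000061035156]]
len [0.0484 0.0605 0.0488 0.0602] ang [  30.9  -58.4 -149.4  121.3] ctr [6.074e-01 4.000e-04]
[6.07471476e-01 4.12930438e-04 5.44313352e-01] 31.18685779056078 [[0.1, -0.8], [1.2, -0.0], [-0.1, 0.6], [-1.2, 0.3]]
```

```bash
cat >> h.py <<'E'
H=np.array([.513,.398]);HY=-.316
def hw(x,y):
    k,s=np.cos(HY),np.sin(HY); return H+[k*x-s*y,s*x+k*y]
def go(x,y,z,phi=None):
    o=bot.get_obs();R=np.array(o["orientation"]);p=np.array(o["eef_pos"])
    print("tool delta",np.round(R.T@(np.array([x,y,z])-p),4),"phi now %.4f"%np.arctan2(-R[0,1],R[1,1]),"" if phi is None else "turn %.4f"%-(phi-np.arctan2(-R[0,1],R[1,1])))
def st():
    o=bot.get_obs();p=np.array(o["eef_pos"]);d=p[:2]-H;k,s=np.cos(HY),np.sin(HY)
    print("t",o["time"],"hearth xy",np.round([k*d[0]+s*d[1],-s*d[0]+k*d[1]],4),"z %.4f"%p[2],"F",np.round(o["wrist_force"],1),"open",np.round(o["opening"],4),o["grasp_force"])
E
echo '[[0, 0, 0.03, -0.13], [0, 0, 0.03, -0.13], [0, 0, 0.03, -0.13], [0, 0, 0.0, -0.131], [0, 0, 0, 0]]' > m.json && python3 jog.py m.json; python3 -c "
from h import *
go(.4322,-.0438,.178,.241)"
```

```text
time: 2.65
eef_pos: [0.5033, -0.0163, 0.2543]
orientation: [[-0.97, -0.243, -0.001], [-0.243, 0.97, 0.0], [0.001, 0.001, -1.0]]
wrist_force: [0.0, -0.1, -0.4]
opening: 0.0854
grasp_force: 0.0
tool delta [ 0.0756 -0.0095  0.0764] phi now 0.2458 turn 0.0048
```

```bash
echo '[[0.038, -0.005, 0, 0.005], [0.0376, -0.0045, 0, 0], [0, 0, 0.03, 0], [0, 0, 0.03, 0], [0, 0, 0.0164, 0], [0, 0, 0, 0]]' > m.json && python3 jog.py m.json ; python3 -c "
from h import *
go(.4322,-.0438,.178,.241)"
```

```text
time: 3.25
eef_pos: [0.4321, -0.0442, 0.1775]
orientation: [[-0.972, -0.233, -0.002], [-0.233, 0.972, 0.001], [0.002, 0.001, -1.0]]
wrist_force: [0.5, -0.6, 0.5]
opening: 0.0856
grasp_force: 0.0
tool delta [-0.0002  0.0004 -0.0005] phi now 0.2353 turn -0.0057
```

```bash
echo '[[0, 0, 0, 0], [0, 0, 0, 0], [0, 0, 0, 0], [0, 0, 0, 0], [0, 0, 0, 0], [0, 0, 0, 0]]' > m.json && python3 jog.py m.json .04 40; echo '[[0, 0, -0.03, 0], [0, 0, -0.04, 0], [0, 0, -0.045, 0], [0, 0, 0, 0]]' > m.json && python3 jog.py m.json; python3 -c "
from h import *
p=hw(-.034,.003);print(p);go(*p,.28,HY)"
```

```text
time: 3.85
eef_pos: [0.4328, -0.0449, 0.1798]
orientation: [[-0.972, -0.234, 0.003], [-0.234, 0.972, -0.001], [-0.002, -0.001, -1.0]]
wrist_force: [-1.1, 2.7, 5.6]
opening: 0.0614
grasp_force: 43.4
time: 4.25
eef_pos: [0.4332, -0.0451, 0.299]
orientation: [[-0.972, -0.235, 0.011], [-0.235, 0.972, -0.004], [-0.01, -0.007, -1.0]]
wrist_force: [-1.4, -0.1, -2.4]
opening: 0.0613
grasp_force: 45.5
[0.48161577 0.41141754]
tool delta [-0.1541  0.4326  0.0176] phi now 0.2369 turn 0.5529
```

```bash
echo '[[0, 0, 0, 0.138], [0, 0, 0, 0.138], [0, 0, 0, 0.138], [0, 0, 0, 0.139], [0, 0, 0, 0]]' > m.json && python3 jog.py m.json; python3 -c "
from h import *
p=hw(-.034,.003);print(p);go(*p,.28,HY)"
```

```text
time: 4.75
eef_pos: [0.4322, -0.0449, 0.2934]
orientation: [[-0.95, 0.312, 0.0], [0.312, 0.95, -0.0], [-0.0, -0.0, -1.0]]
wrist_force: [-0.2, -0.1, -1.1]
opening: 0.0611
grasp_force: 45.5
[0.48161577 0.41141754]
tool delta [0.0955 0.449  0.0133] phi now -0.3173 turn -0.0013
```

```bash
echo '[[0.0095, 0.0449, 0, 0], [0.0095, 0.0449, 0, 0], [0.0095, 0.0449, 0, 0], [0.0095, 0.0449, 0, 0], [0.0095, 0.0449, 0, 0], [0.0095, 0.0449, 0, 0], [0.0095, 0.0449, 0, 0], [0.0095, 0.0449, 0, 0]]' > m.json && python3 jog.py m.json>/dev/null;echo '[[0.0095, 0.0449, 0, 0], [0.0095, 0.0449, 0, 0], [0, 0, 0.03, 0], [0, 0, 0, 0], [0, 0, 0, 0]]' > m.json && python3 jog.py m.json
python3 - <<'E'
from h import *
p=hw(-.034,.003);go(*p,.194,HY);st()
c=bot.camera("wrist");cv2.imwrite("pics/w3.png",cv2.resize(c["image"],(800,600)))
E
```

```text
time: 6.05
eef_pos: [0.4815, 0.4107, 0.2632]
orientation: [[-0.951, 0.309, -0.001], [0.309, 0.951, -0.001], [0.001, -0.001, -1.0]]
wrist_force: [0.0, -0.7, 0.1]
opening: 0.0615
grasp_force: 45.4
tool delta [0.     0.0008 0.0692] phi now -0.3143 turn 0.0017
t 6.05 hearth xy [-0.0339  0.0023] z 0.2632 F [ 0.  -0.7  0.1] open 0.0615 45.43592870235443
```

View pics/w3.png

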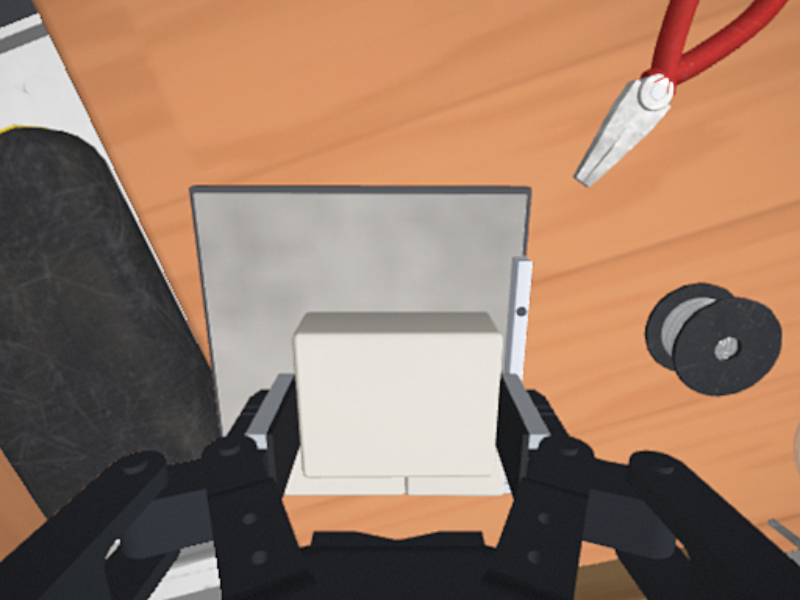

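The picture shows the brick held level and square between the pads, with its top face corners at (294,333), (500,333), (497,476) and (302,478). The plate and rail lines run parallel to it.

Run:
```python
from h import *
c=bot.camera("wrist");k,s=np.cos(HY),np.sin(HY)
for z in (.1055,):
  for u,v in((294,333),(500,333),(497,476),(302,478)):
    d=px2w(c,u*.64,v*.64,z)[:2]-H; print(z,np.round([k*d[0]+s*d[1],-s*d[0]+k*d[1]],4))
```

```text
0.1055 [-0.0587 -0.0278]
0.1055 [-0.0588  0.032 ]
0.1055 [-0.0096  0.0343]
0.1055 [-0.0087 -0.0285]
```

```bash
echo '[[0, 0.001, 0.035, 0], [0, 0, 0.025, 0], [0, 0, 0.008, 0], [0, 0, 0, 0]]' > m.json && python3 jog.py m.json; echo '[[0, 0, 0.0015, 0], [0, 0, 0, 0]]' > m.json && python3 jog.py m.json; python3 -c "
from h import *
st()"
```

```text
time: 6.55
eef_pos: [0.4821, 0.4117, 0.1956]
orientation: [[-0.95, 0.311, -0.0], [0.311, 0.95, -0.0], [0.0, -0.0, -1.0]]
wrist_force: [-0.5, -0.3, -0.7]
opening: 0.0613
grasp_force: 45.4
time: 6.75
eef_pos: [0.4822, 0.4122, 0.1953]
orientation: [[-0.951, 0.311, 0.002], [0.311, 0.951, 0.001], [-0.002, 0.002, -1.0]]
wrist_force: [-0.8, 0.3, -1.6]
opening: 0.061
grasp_force: 45.4
t 6.75 hearth xy [-0.0337  0.0039] z 0.1953 F [-0.8  0.3 -1.6] open 0.061 45.449044704437256
```

```bash
for i in 1 2; do :; done; echo '[[0, 0, 0.0015, 0], [0, 0, 0, 0]]' > m.json && python3 jog.py m.json | egrep 'pos|force'; echo '[[0, 0, 0.001, 0], [0, 0, 0, 0]]' > m.json && python3 jog.py m.json| egrep 'pos|force'
```

```text
eef_pos: [0.4819, 0.4121, 0.1927]
wrist_force: [0.6, -0.0, -1.0]
grasp_force: 45.5
eef_pos: [0.4819, 0.4122, 0.1919]
wrist_force: [-1.7, -1.0, 4.1]
grasp_force: 46.0
```

```bash
echo '[[0, 0, -0.001, 0], [0, 0, 0, 0], [0, 0, 0, 0]]' > m.json && python3 jog.py m.json .067 | egrep 'force|open'; echo '[[0, 0, -0.03, 0], [0, 0, -0.03, 0], [0, 0, -0.02, 0], [0, 0, 0, 0]]' > m.json && python3 jog.py m.json - ; echo '[[0, 0, 0, 0], [0, 0, 0, 0], [0, 0, 0, 0], [0, 0, 0, 0], [0, 0, 0, 0], [0, 0, 0, 0]]' > m.json && python3 jog.py m.json 0 60 | egrep 'open|force'
python3 - <<'E'
from h import *
p=hw(-.031,-.066);go(*p,.27,HY);st()
E
```

```text
wrist_force: [-0.1, -1.0, 0.2]
opening: 0.0667
grasp_force: 0.0
time: 7.85
eef_pos: [0.4822, 0.4124, 0.2753]
orientation: [[-0.951, 0.311, 0.005], [0.311, 0.951, 0.003], [-0.004, 0.004, -1.0]]
wrist_force: [0.5, -0.2, -0.4]
opening: 0.0667
grasp_force: 0.0
wrist_force: [0.2, -0.5, -0.6]
opening: -0.0003
grasp_force: 0.0
tool delta [-0.003  -0.0697  0.0021] phi now -0.3158 turn 0.0002
t 8.45 hearth xy [-0.034   0.0037] z 0.2721 F [ 0.2 -0.5 -0.6] open -0.0003 0.0
```

```bash
echo '[[-0.001, -0.035, 0, 0], [-0.001, -0.035, 0, 0], [0, 0, 0.03, 0], [0, 0, 0.03, 0], [0, 0, 0.014, 0], [0, 0, 0, 0], [0, 0, 0, 0]]' > m.json && python3 jog.py m.json | egrep 'force|open';python3 - <<'E'
from h import *
p=hw(-.031,-.066);go(*p,.197,HY);st()
c=bot.camera("wrist");cv2.imwrite("pics/w4.png",cv2.resize(c["image"],(800,600)))
E
```

```text
wrist_force: [0.1, -0.6, 0.3]
opening: -0.0001
grasp_force: 0.0
tool delta [-0.0008 -0.0001  0.0022] phi now -0.3156 turn 0.0004
t 9.15 hearth xy [-0.0318 -0.0659] z 0.1992 F [ 0.1 -0.6  0.3] open -0.0001 0.0
```

View pics/w4.png

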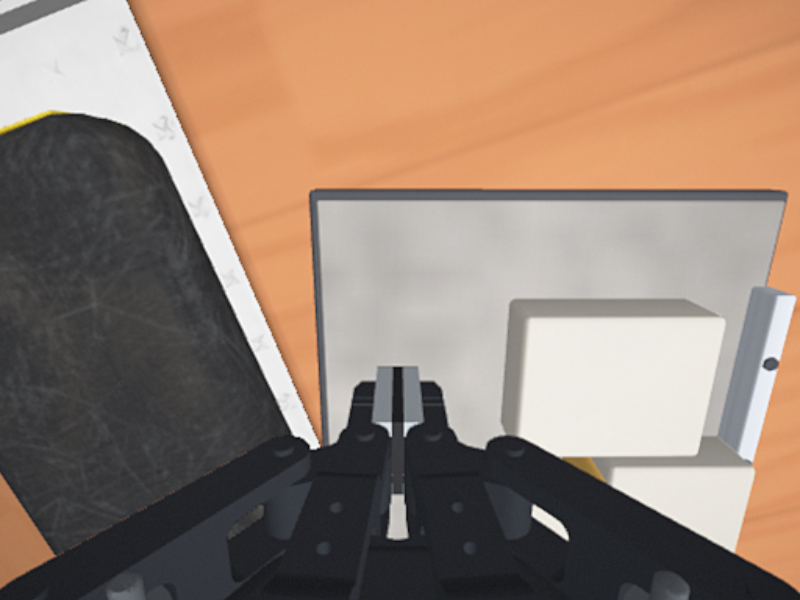

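The picture shows brick 1 flat and square on the plate, near edge at row 318 and right face at column 505. The closed fingers are at (397,390), right of it and clear of everything.

```bash
echo '[[0, 0.018, 0.003, 0], [0, 0.006, 0, 0], [0, 0.004, 0, 0], [0, 0.004, 0, 0], [0, 0.004, 0, 0], [0, 0.004, 0, 0], [0, 0, 0, 0]]' > m.json && python3 jog.py m.json | egrep 'wrist';python3 -c "
from h import *
st()"; echo '[[0, 0.002, 0, 0], [0, 0, 0, 0]]' > m.json && python3 jog.py m.json | egrep 'wrist';python3 -c "
from h import *
st()"; echo '[[0, 0.002, 0, 0], [0, 0, 0, 0]]' > m.json && python3 jog.py m.json | egrep 'wrist';python3 -c "
from h import *
st()"
```

```text
wrist_force: [-0.8, -0.1, -0.4]
t 9.9 hearth xy [-0.0321 -0.026 ] z 0.1951 F [-0.8 -0.1 -0.4] open -0.0001 0.0
wrist_force: [0.6, 0.1, -1.2]
t 10.1 hearth xy [-0.0321 -0.0242] z 0.1952 F [ 0.6  0.1 -1.2] open 0.0003 5.738264690080541e-05
wrist_force: [-0.2, -0.9, 0.1]
t 10.3 hearth xy [-0.032  -0.0221] z 0.1953 F [-0.2 -0.9  0.1] open 0.0002 0.012866522481900233
```

```bash
for r in 1 2 3; do :; done; echo '[[0, 0.002, 0, 0], [0, 0, 0, 0]]' > m.json && python3 jog.py m.json | egrep 'wrist'; echo '[[0, 0.0015, 0, 0], [0, 0, 0, 0]]' > m.json && python3 jog.py m.json | egrep 'wrist';  echo '[[0, 0.001, 0, 0], [0, 0, 0, 0]]' > m.json && python3 jog.py m.json | egrep 'wrist'; python3 -c "
from h import *
st()"
```

```text
wrist_force: [-0.2, -0.1, -0.3]
wrist_force: [-1.8, -4.8, 2.6]
wrist_force: [-4.3, -9.4, 4.6]
t 10.9 hearth xy [-0.032  -0.0185] z 0.1952 F [-4.3 -9.4  4.6] open -0.0001 4.890305862645619
```

```bash
echo '[[0, 0.0015, 0, 0], [0, 0, 0, 0]]' > m.json && python3 jog.py m.json | egrep 'wrist';  echo '[[0, 0.001, 0, 0], [0, 0, 0, 0]]' > m.json && python3 jog.py m.json | egrep 'wrist'; python3 -c "
from h import *
st()"
```

```text
wrist_force: [-7.4, -16.5, 8.1]
wrist_force: [-8.9, -19.9, 11.6]
t 11.3 hearth xy [-0.0319 -0.0172] z 0.1951 F [ -8.9 -19.9  11.6] open -0.0001 11.33176492061466
```

```bash
echo '[[0, -0.012, -0.002, 0], [0.03, 0, 0, 0], [0.03, 0, 0, 0], [0, 0.03, 0, 0], [0, 0.024, 0, 0], [0, 0, 0.002, 0], [0, 0, 0, 0]]' > m.json && python3 jog.py m.json | egrep 'wrist'; python3 -c "
from h import *
st();go(*hw(-.073,.025),.195,HY)"
```

```text
wrist_force: [0.1, -0.3, -0.7]
t 12.0 hearth xy [-0.0922  0.0266] z 0.1947 F [ 0.1 -0.3 -0.7] open 0.0001 0.0
tool delta [-0.0192 -0.0016 -0.0003] phi now -0.3153 turn 0.0007
```

```bash
echo '[[-0.015, -0.0015, 0, 0], [-0.005, 0, 0, 0], [-0.003, 0, 0, 0], [0, 0, 0, 0]]' > m.json && python3 jog.py m.json | egrep 'wrist'; echo '[[-0.002, 0, 0, 0], [0, 0, 0, 0]]' > m.json && python3 jog.py m.json | egrep 'wrist';  echo '[[-0.0015, 0, 0, 0], [0, 0, 0, 0]]' > m.json && python3 jog.py m.json | egrep 'wrist'; python3 -c "
from h import *
st()"
```

```text
wrist_force: [0.5, 0.4, 0.4]
wrist_force: [-5.2, 0.4, 3.3]
wrist_force: [-11.9, 1.6, 5.5]
t 12.8 hearth xy [-0.0672  0.0253] z 0.1953 F [-11.9   1.6   5.5] open -0.0004 5.821160897612572
```

```bash
echo '[[-0.0015, 0, 0, 0], [0, 0, 0, 0]]' > m.json && python3 jog.py m.json | egrep 'wrist'; echo '[[0.01, 0, 0, 0], [0, 0, -0.035, 0], [-0.002, -0.04, -0.01, 0], [-0.03, -0.04, 0, 0], [-0.04, -0.036, 0, 0], [-0.0377, 0, 0, 0], [0, 0, 0, 0]]' > m.json && python3 jog.py m.json  | egrep 'wrist'; python3 -c "
from h import *
st();go(*hw(.031,-.09),.196,HY)"
```

```text
wrist_force: [-18.3, 3.0, 9.2]
wrist_force: [-0.6, 0.1, 0.6]
t 13.7 hearth xy [ 0.0366 -0.0896] z 0.2407 F [-0.6  0.1  0.6] open -0.0005 0.0
tool delta [ 0.0057 -0.0004  0.0447] phi now -0.3200 turn -0.0040
```

```bash
echo '[[0.0057, 0, 0.025, 0], [0, 0, 0.02, 0], [0, 0.012, 0, 0], [0, 0.005, 0, 0], [0, 0.003, 0, 0], [0, 0, 0, 0]]' > m.json && python3 jog.py m.json | egrep 'wrist'; echo '[[0, 0.0015, 0, 0], [0, 0, 0, 0]]' > m.json && python3 jog.py m.json | egrep 'wrist';  echo '[[0, 0.0015, 0, 0], [0, 0, 0, 0]]' > m.json && python3 jog.py m.json | egrep 'wrist'; python3 -c "
from h import *
st()"
```

```text
wrist_force: [-2.7, -6.1, 0.1]
wrist_force: [-4.2, -13.9, 2.4]
wrist_force: [-7.2, -21.1, 5.7]
t 14.7 hearth xy [ 0.0272 -0.0674] z 0.1950 F [ -7.2 -21.1   5.7] open 0.0001 11.225866950117052
```

```bash
echo '[[0, -0.015, 0, 0], [0, 0, -0.04, 0], [0, 0, -0.045, 0.14], [0, 0, 0, 0.142], [0, 0, 0, 0.142], [0, 0, 0, 0.142], [0, 0, 0, 0.142], [0, 0, 0, 0]]' > m.json && python3 jog.py m.json .085 | egrep 'wrist|open'; python3 -c "
from h import *
st();go(.6075,.0004,.27,-1.026)"
```

```text
wrist_force: [-0.9, 0.8, -0.1]
opening: 0.085
t 15.5 hearth xy [ 0.0269 -0.0802] z 0.2808 F [-0.9  0.8 -0.1] open 0.085 0.0
tool delta [-0.3162 -0.0824  0.0109] phi now -1.0247 turn 0.0013
```

```bash
echo '[[-0.0452, -0.0118, 0, 0], [-0.0452, -0.0118, 0, 0], [-0.0452, -0.0118, 0, 0], [-0.0452, -0.0118, 0, 0], [-0.0452, -0.0118, 0, 0], [-0.0452, -0.0118, 0, 0], [-0.0452, -0.0118, 0, 0], [0, 0, 0, 0]]' > m.json && python3 jog.py m.json | egrep 'wrist|open'; python3 -c "
from h import *
st();go(.6075,.0004,.178,-1.026)"
```

```text
wrist_force: [-0.9, 1.8, -0.6]
opening: 0.085
t 16.3 hearth xy [ 0.2162 -0.3531] z 0.2806 F [-0.9  1.8 -0.6] open 0.085 0.0
tool delta [0.0053 0.0015 0.1026] phi now -1.0248 turn 0.0012
```

```bash
echo '[[0.0053, 0.0015, 0.04, 0.001], [0, 0, 0.04, 0], [0, 0, 0.0186, 0], [0, 0, 0, 0], [0, 0, 0, 0]]' > m.json && python3 jog.py m.json | egrep 'pos|wrist|open'; echo '[[0, 0, 0, 0], [0, 0, 0, 0], [0, 0, 0, 0], [0, 0, 0, 0], [0, 0, 0, 0], [0, 0, 0, 0], [0, 0, 0, 0]]' > m.json && python3 jog.py m.json .03 40| egrep 'pos|wrist|open|grasp'; python3 -c "
from h import *
go(.6075,.0004,.178,-1.026)"
```

```text
eef_pos: [0.6067, 0.0057, 0.1827]
wrist_force: [0.7, 0.3, 0.4]
opening: 0.0847
eef_pos: [0.6067, 0.0054, 0.1831]
wrist_force: [-1.7, 0.9, 6.9]
opening: 0.0488
grasp_force: 41.7
tool delta [-0.0047 -0.0019  0.0051] phi now -1.0244 turn 0.0016
```

```bash
echo '[[0, 0, -0.03, 0], [0, 0, -0.04, 0], [0, 0, -0.04, -0.142], [0, 0, 0, -0.142], [0, 0, 0, -0.142], [0, 0, 0, -0.142], [0, 0, 0, -0.142], [0, 0, 0, 0]]' > m.json && python3 jog.py m.json| egrep 'pos|wrist|open|grasp'; python3 -c "
from h import *
p=hw(-.0327,-.053);print(p);go(*p,.27,HY)"
```

```text
eef_pos: [0.6063, 0.0055, 0.2917]
wrist_force: [0.5, -0.3, -2.5]
opening: 0.049
grasp_force: 43.2
[0.46544845 0.35778632]
tool delta [0.2426 0.2917 0.0218] phi now -0.3133 turn 0.0027
```

```bash
echo '[[0.0303, 0.0364, 0, 0], [0.0303, 0.0364, 0, 0], [0.0303, 0.0364, 0, 0], [0.0303, 0.0364, 0, 0], [0.0303, 0.0364, 0, 0], [0.0303, 0.0364, 0, 0], [0.0303, 0.0364, 0, 0], [0.0303, 0.0364, 0, 0]]' > m.json && python3 jog.py m.json| egrep 'pos|wrist|open|grasp'; echo '[[0, 0, 0.03, 0.003], [0, 0, 0, 0], [0, 0, 0, 0]]' > m.json && python3 jog.py m.json| egrep 'wrist|grasp'
python3 - <<'E'
from h import *
st();p=hw(-.0327,-.053);go(*p,.197,HY)
c=bot.camera("wrist");cv2.imwrite("pics/w5.png",cv2.resize(c["image"],(800,600)))
E
```

```text
eef_pos: [0.465, 0.359, 0.2919]
wrist_force: [1.1, -0.2, -1.5]
opening: 0.0489
grasp_force: 43.2
wrist_force: [0.9, 0.9, -1.6]
grasp_force: 43.1
t 19.4 hearth xy [-0.0316 -0.0535] z 0.2619 F [ 0.9  0.9 -1.6] open 0.049 43.127185106277466
tool delta [0.0011 0.0006 0.0649] phi now -0.3204 turn -0.0044
```

View pics/w5.png

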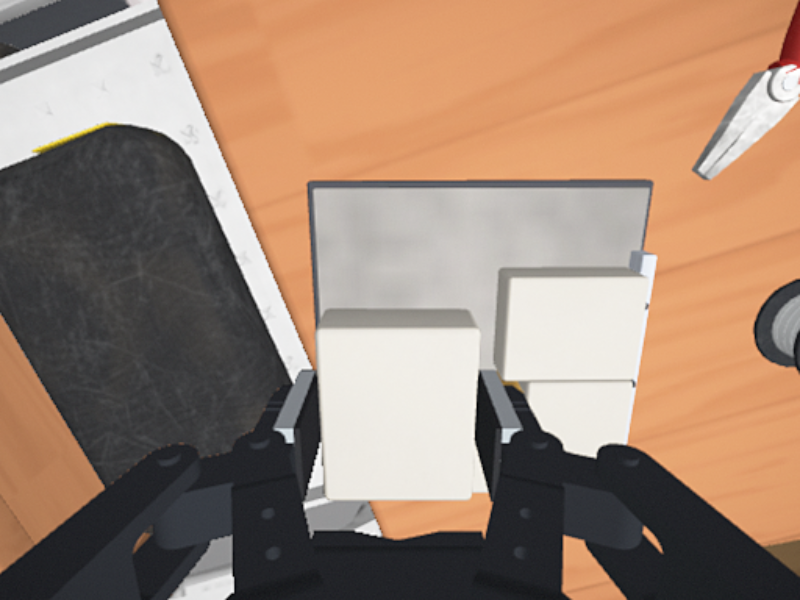

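Brick 2 is held level: top corners (318,328), (479,328), (472,500), (326,500). Brick 1 is tight against the rail and the far left brick at (570,325), with only a hairline joint.

Run:
```python
from h import *
c=bot.camera("wrist");k,s=np.cos(HY),np.sin(HY)
for z,u,v in((.101,318,328),(.101,479,328),(.101,472,500),(.101,326,500),(.034,500,277),(.034,645,278)):
    d=px2w(c,u*.64,v*.64,z)[:2]-H; print(z,np.round([k*d[0]+s*d[1],-s*d[0]+k*d[1]],4))
```

```text
0.101 [-0.0568 -0.077 ]
0.101 [-0.0566 -0.0293]
0.101 [ 0.0048 -0.0287]
0.101 [ 0.0046 -0.0776]
0.034 [-0.055 -0.009]
0.034 [-0.0542  0.0539]
```

```bash
echo '[[0.004, 0.001, 0.03, -0.004], [0, 0, 0.025, 0], [0, 0, 0.008, 0], [0, 0, 0, 0], [0, 0, 0, 0]]' > m.json && python3 jog.py m.json| egrep 'pos|wrist'; echo '[[0, 0, 0.0015, 0], [0, 0, 0, 0]]' > m.json && python3 jog.py m.json | egrep 'pos|wrist'; echo '[[0, 0, 0.0015, 0], [0, 0, 0, 0]]' > m.json && python3 jog.py m.json | egrep 'pos|wrist'
```

```text
eef_pos: [0.4633, 0.3595, 0.2003]
wrist_force: [0.3, -0.2, -2.1]
eef_pos: [0.4628, 0.3596, 0.198]
wrist_force: [-0.4, 0.8, -2.2]
eef_pos: [0.4626, 0.3596, 0.1957]
wrist_force: [-0.3, 0.1, -2.1]
```

```bash
echo '[[0, 0, 0.001, 0], [0, 0, 0, 0]]' > m.json && python3 jog.py m.json | egrep 'pos|wrist'; echo '[[0, 0, 0.001, 0], [0, 0, 0, 0]]' > m.json && python3 jog.py m.json | egrep 'pos|wrist'; python3 -c "
from h import *
st()"
```

```text
eef_pos: [0.4626, 0.3596, 0.1951]
wrist_force: [-1.4, -0.5, 2.9]
eef_pos: [0.4626, 0.3597, 0.195]
wrist_force: [-5.9, -4.0, 12.4]
t 20.8 hearth xy [-0.036  -0.0521] z 0.1950 F [-5.9 -4.  12.4] open 0.049 44.69968914985657
```

```bash
echo '[[0, 0, -0.0015, 0], [0, 0, 0, 0], [0, 0, 0, 0]]' > m.json && python3 jog.py m.json .056 | egrep 'wrist|open'; echo '[[0, 0, -0.03, 0], [0, 0, -0.03, 0], [0, 0, -0.01, 0], [-0.005, -0.05, 0, 0]]' > m.json && python3 jog.py m.json -  | egrep 'wrist'; echo '[[0, 0, 0, 0], [0, 0, 0, 0], [0, 0, 0, 0], [0, 0, 0, 0], [0, 0, 0, 0], [0, 0, 0, 0]]' > m.json && python3 jog.py m.json 0 60 | egrep 'open|wrist'
python3 - <<'E'
from h import *
st();go(*hw(-.031,-.102),.196,HY)
E
```

```text
wrist_force: [-0.2, -0.8, 0.4]
opening: 0.0562
wrist_force: [1.1, -1.4, -0.1]
wrist_force: [-0.1, -0.0, -1.0]
opening: -0.0
t 22.1 hearth xy [-0.0309 -0.1016] z 0.2651 F [-0.1 -0.  -1. ] open -0.0 0.0
tool delta [ 0.0001 -0.0004  0.0691] phi now -0.3133 turn 0.0027
```

```bash
echo '[[0, 0, 0.03, 0.003], [0, 0, 0.03, 0], [0, 0, 0.009, 0], [0, 0.01, 0, 0], [0, 0.006, 0, 0], [0, 0.005, 0, 0], [0, 0.005, 0, 0], [0, 0, 0, 0]]' > m.json && python3 jog.py m.json | egrep 'wrist'; echo '[[0, 0.003, 0, 0], [0, 0.002, 0, 0], [0, 0, 0, 0]]' > m.json && python3 jog.py m.json | egrep 'wrist';  echo '[[0, 0.0015, 0, 0], [0, 0, 0, 0]]' > m.json && python3 jog.py m.json | egrep 'wrist';echo '[[0, 0.0015, 0, 0], [0, 0, 0, 0]]' > m.json && python3 jog.py m.json | egrep 'wrist'; python3 -c "
from h import *
st()"
```

```text
wrist_force: [-0.4, -0.0, 0.2]
wrist_force: [-0.6, -1.9, 3.5]
wrist_force: [-0.6, -2.9, 4.3]
wrist_force: [-3.2, -9.1, 8.0]
t 23.6 hearth xy [-0.0307 -0.0684] z 0.1962 F [-3.2 -9.1  8. ] open 0.0001 5.9376078844070435
```

Contact is where I expected it. I'll push a little more in y, then go round to push +x from the near side.

```bash
echo '[[0, 0.0015, 0, 0], [0, 0.001, 0, 0], [0, 0, 0, 0]]' > m.json && python3 jog.py m.json | egrep 'wrist'; python3 -c "
from h import *
st()"; echo '[[0, -0.012, 0, 0], [0.03, 0, 0, 0], [0.038, 0, 0, 0], [0, 0.03, 0, 0], [0, 0.0175, 0, 0], [0, 0, 0, 0], [0, 0, 0, 0]]' > m.json && python3 jog.py m.json | egrep 'wrist'; python3 -c "
from h import *
st();go(*hw(-.08,-.031),.195,HY)"
```

```text
wrist_force: [-6.8, -21.2, 13.5]
t 23.9 hearth xy [-0.0306 -0.0671] z 0.1962 F [ -6.8 -21.2  13.5] open -0.0003 13.076688051223755
wrist_force: [0.3, 0.6, -1.2]
t 24.6 hearth xy [-0.099  -0.0301] z 0.1957 F [ 0.3  0.6 -1.2] open 0.0003 0.0
tool delta [-0.019  -0.0009  0.0007] phi now -0.3166 turn -0.0006
```

```bash
echo '[[-0.018, -0.001, 0, 0], [-0.006, 0, 0, 0], [-0.003, 0, 0, 0], [-0.002, 0, 0, 0], [0, 0, 0, 0]]' > m.json && python3 jog.py m.json | egrep 'wrist'; echo '[[-0.002, 0, 0, 0], [0, 0, 0, 0]]' > m.json && python3 jog.py m.json | egrep 'wrist';  echo '[[-0.0015, 0, 0, 0], [0, 0, 0, 0]]' > m.json && python3 jog.py m.json | egrep 'wrist'; python3 -c "
from h import *
st()"
```

```text
wrist_force: [-0.4, -0.2, -0.4]
wrist_force: [-2.2, -1.1, 0.5]
wrist_force: [-8.8, 1.9, 4.8]
t 25.5 hearth xy [-0.0675 -0.0308] z 0.1961 F [-8.8  1.9  4.8] open -0.0001 4.587474547593615
```

```bash
echo '[[-0.0015, 0, 0, 0], [-0.001, 0, 0, 0], [0, 0, 0, 0]]' > m.json && python3 jog.py m.json | egrep 'wrist'; echo '[[0.012, 0, 0, 0], [0.02, 0, -0.03, 0], [0, 0.01, -0.05, 0], [0, 0.03, -0.05, 0], [0, 0, -0.02, 0], [0, 0, 0, 0], [0, 0, 0, 0]]' > m.json && python3 jog.py m.json | egrep 'wrist'
python3 - <<'E'
from h import *
st()
c=bot.camera("wrist");import pickle;pickle.dump(c,open("w6.pkl","wb"))
u,v=w2px(c,[*hw(0,0),.034]);u=int(u);v=int(v);print(u,v)
cv2.imwrite("pics/w6.png",cv2.resize(c["image"][v-75:v+75,u-100:u+100],(800,600),interpolation=cv2.INTER_CUBIC))
E
```

```text
wrist_force: [-20.9, 5.4, 10.0]
wrist_force: [0.4, 0.0, -0.2]
t 26.5 hearth xy [-0.0959  0.0045] z 0.3374 F [ 0.4  0.  -0.2] open -0.0002 0.0
250 272
```

View pics/w6.png

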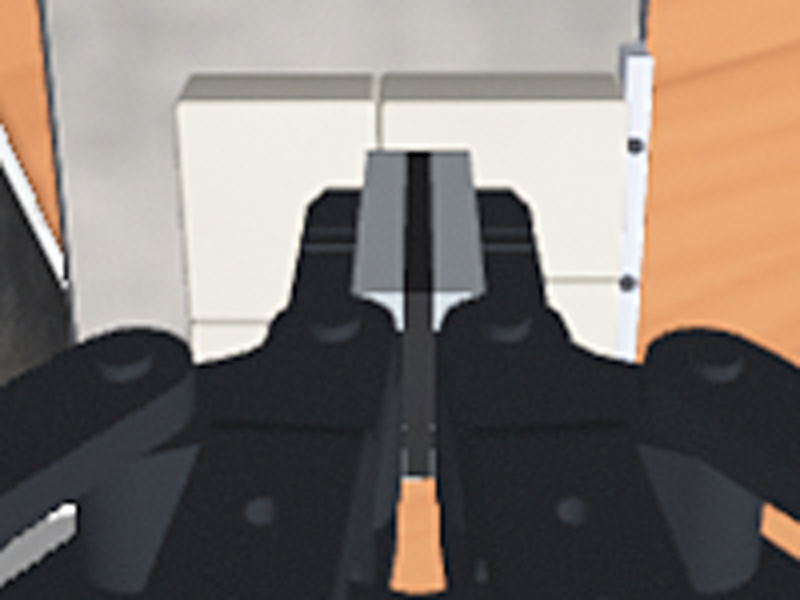

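The crop shows all four bricks with hairline joints, near bricks meeting at column 378 and lateral joints at rows 280 and 322, but the fingers hide the middle. I'll do one more seating round, then look from an offset.

```bash
echo '[[0, 0.0205, 0.04, 0], [0, 0, 0.05, 0], [0, 0, 0.05, 0], [-0.014, 0, 0.0015, 0], [-0.008, 0, 0, 0], [-0.005, 0, 0, 0], [0, 0, 0, 0]]' > m.json && python3 jog.py m.json  | egrep 'wrist'; echo '[[-0.0025, 0, 0, 0], [0, 0, 0, 0]]' > m.json && python3 jog.py m.json | egrep 'wrist'; python3 -c "
from h import *
st()"
```

```text
wrist_force: [-2.6, 0.5, -1.5]
wrist_force: [-12.8, 4.0, 2.8]
t 27.45 hearth xy [-0.0673  0.0256] z 0.1989 F [-12.8   4.    2.8] open 0.0 6.5054931957274675
```

Now near-right +y again at x = -.025: back off, go round, push.

```bash
echo '[[-0.001, 0, 0, 0], [0.02, 0, 0, 0], [0.012, -0.03, 0, 0], [0, -0.05, 0, 0], [0, -0.03, 0, 0], [-0.04, 0, 0, 0], [-0.033, 0, 0.002, 0], [0, 0, 0, 0]]' > m.json && python3 jog.py m.json  | egrep 'wrist'; python3 -c "
from h import *
st();go(*hw(-.025,-.0685),.196,HY)"
```

```text
wrist_force: [0.2, 0.6, -0.2]
t 28.25 hearth xy [-0.0202 -0.0852] z 0.1973 F [ 0.2  0.6 -0.2] open -0.0002 0.0
tool delta [0.0049 0.0167 0.0013] phi now -0.3203 turn -0.0043
```

```bash
echo '[[0.005, 0.008, 0.001, -0.004], [0, 0.006, 0, 0], [0, 0.0025, 0, 0], [0, 0, 0, 0]]' > m.json && python3 jog.py m.json  | egrep 'wrist';echo '[[0, 0.0015, 0, 0], [0, 0.001, 0, 0], [0, 0, 0, 0]]' > m.json && python3 jog.py m.json  | egrep 'wrist'; python3 -c "
from h import *
st()";echo '[[0, -0.012, 0, 0], [0, -0.02, -0.03, 0], [0.0, -0.03, -0.05, 0], [0.03, -0.03, -0.05, 0], [0.03, 0, -0.02, 0], [0, 0, 0, 0], [0, 0, 0, 0]]' > m.json && python3 jog.py m.json | egrep 'wrist'
python3 - <<'E'
from h import *
st()
c=bot.camera("wrist");import pickle;pickle.dump(c,open("w7.pkl","wb"))
u,v=w2px(c,[*hw(0,0),.034]);u=int(u);v=int(v);print(u,v)
u=min(u,411);v=min(v,308);cv2.imwrite("pics/w7.png",cv2.resize(c["image"][v-75:v+75,u-100:u+100],(800,600),interpolation=cv2.INTER_CUBIC))
E
```

```text
wrist_force: [-5.3, -12.0, 8.6]
wrist_force: [-9.0, -25.3, 15.9]
t 28.95 hearth xy [-0.03   -0.0674] z 0.1942 F [ -9.  -25.3  15.9] open 0.0001 13.411568468436599
wrist_force: [0.9, -0.2, -0.9]
t 29.65 hearth xy [-0.0828 -0.1462] z 0.3252 F [ 0.9 -0.2 -0.9] open 0.0 0.0
402 267
```

View pics/w7.png

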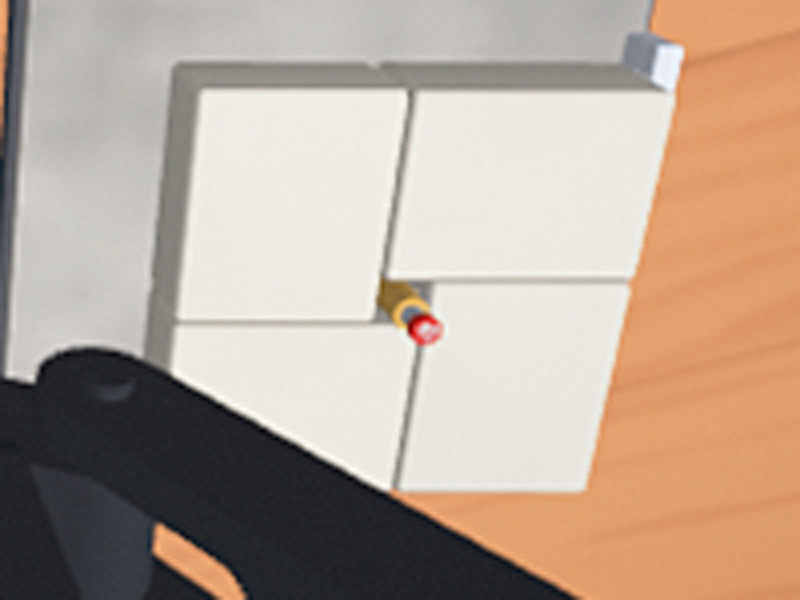

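The crop shows the complete pinwheel: four bricks with thin, even joints, and the brass rivet and red head at (425,328) in the middle gap. Now I'll press the pin.

```bash
echo '[[-0.021, 0.0366, 0, 0], [-0.021, 0.0366, 0, 0], [-0.021, 0.0366, 0, 0], [-0.0198, 0.0364, 0, 0], [0, 0, 0.04, 0], [0, 0, 0.04, 0], [0, 0, 0, 0], [0, 0, 0, 0]]' > m.json && python3 jog.py m.json | egrep 'wrist'; python3 -c "
from h import *
st();go(*H,.222,HY)"
```

```text
wrist_force: [0.4, 0.1, 0.3]
t 30.5 hearth xy [0.0007 0.    ] z 0.2444 F [0.4 0.1 0.3] open -0.0001 0.0
tool delta [0.0007 0.     0.0224] phi now -0.3129 turn 0.0031
```

```bash
echo '[[0.0007, 0, 0.012, 0], [0, 0, 0.008, 0], [0, 0, 0.003, 0], [0, 0, 0, 0]]' > m.json && python3 jog.py m.json | egrep 'pos|wrist'; for i in 1; do echo '[[0, 0, 0.002, 0], [0, 0, 0, 0]]' > m.json && python3 jog.py m.json | egrep 'pos|wrist'; done;  echo '[[0, 0, 0.002, 0], [0, 0, 0, 0]]' > m.json && python3 jog.py m.json | egrep 'pos|wrist'; echo '[[0, 0, 0.002, 0], [0, 0, 0, 0]]' > m.json && python3 jog.py m.json | egrep 'pos|wrist'
```

```text
eef_pos: [0.5126, 0.3979, 0.2215]
wrist_force: [1.5, -0.3, -0.1]
eef_pos: [0.5126, 0.3979, 0.2197]
wrist_force: [-0.1, -0.1, 0.6]
eef_pos: [0.5127, 0.398, 0.218]
wrist_force: [0.8, -0.4, 2.4]
eef_pos: [0.5127, 0.398, 0.2159]
wrist_force: [0.3, -0.1, 4.1]
```

```bash
echo '[[0, 0, 0.002, 0], [0, 0, 0, 0]]' > m.json && python3 jog.py m.json | egrep 'pos|wrist'; echo '[[0, 0, 0.002, 0], [0, 0, 0, 0]]' > m.json && python3 jog.py m.json | egrep 'pos|wrist'; echo '[[0, 0, 0.0015, 0], [0, 0, 0, 0]]' > m.json && python3 jog.py m.json | egrep 'pos|wrist'
```

```text
eef_pos: [0.5127, 0.398, 0.2137]
wrist_force: [1.4, 1.7, 2.2]
eef_pos: [0.5127, 0.398, 0.2116]
wrist_force: [1.4, 0.5, 3.4]
eef_pos: [0.5127, 0.398, 0.2114]
wrist_force: [-3.4, -1.3, 12.3]
```

```bash
echo '[[0, 0, 0.0015, 0], [0, 0, 0, 0]]' > m.json && python3 jog.py m.json | egrep 'pos|wrist'; echo '[[0, 0, 0.0005, 0], [0, 0, 0, 0], [0, 0, 0, 0]]' > m.json && python3 jog.py m.json | egrep 'pos|wrist';echo '[[0, 0, -0.015, 0], [0, 0, -0.03, 0], [0, -0.03, -0.04, 0], [0.03, -0.05, -0.03, 0], [0.03, -0.045, 0, 0], [0.03, -0.02, 0, 0], [0, 0, 0, 0], [0, 0, 0, 0]]' > m.json && python3 jog.py m.json | egrep 'wrist'
python3 - <<'E'
from h import *
st()
c=bot.camera("wrist")
u,v=w2px(c,[*hw(0,0),.034]);u=int(u);v=int(v);print(u,v)
u=min(u,411);v=min(v,308);cv2.imwrite("pics/w8.png",cv2.resize(c["image"][v-75:v+75,u-100:u+100],(800,600),interpolation=cv2.INTER_CUBIC))
E
```

```text
eef_pos: [0.5127, 0.3981, 0.2113]
wrist_force: [-6.0, -5.3, 22.5]
eef_pos: [0.5127, 0.3981, 0.2112]
wrist_force: [-8.2, -4.7, 26.4]
wrist_force: [0.5, 0.6, -0.1]
t 33.4 hearth xy [-0.0806 -0.1302] z 0.3163 F [ 0.5  0.6 -0.1] open 0.0005 0.0
391 270
```

View pics/w8.png

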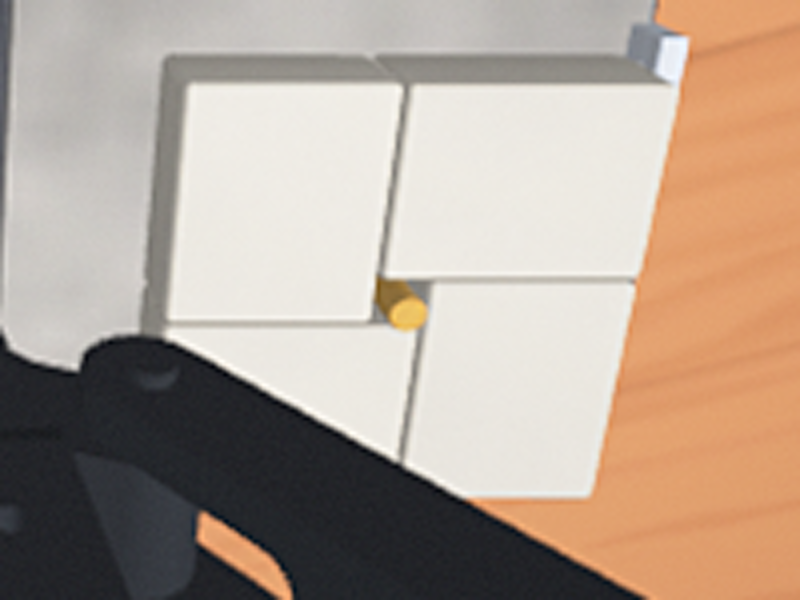

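The pin is flush, with only the brass at (405,312) showing, and the joints are hairline. I'm handing it in.

```bash
python3 -c "
from station import bot
print(bot.close_job())"
```

```text
the job is handed in; nothing more can be done
None
```

The two loose bricks are laid and pushed tight into the pinwheel against the rails, the lock pin is pressed flush, and the job was handed in at about 33 s with no bystander touched (the last picture showed only hairline joints; no verdict was returned).

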